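# Fill the hose repair kit tray

### The arm

A 6-joint arm with a two-finger parallel gripper is mounted at the origin on a cart in front of the work surface, level with it; the furniture and walls round the work are solid. World frame = base frame: x ahead of the robot, y to its left, z up, the work surface at z = 0. Lengths are in mm, angles in rad, forces in N, time in s.
With the tool pointing down it reaches from about 375 to 975 mm from the base axis. Payload 3.8 kg.
Tool frame: the origin (TCP) lies at the very end of the fingers, on their centre line; the grasp point (between the pads) lies 19 mm behind it; z points along the fingers, y is the line along which they close (so a half turn about z gives the same grasp; the last joint's range is limited). The gripper opens to 88 mm and grips with 3 to 60 N. Pads are 18 mm wide; open, the fingers measure 123 mm over their backs; the gripper's body (75 mm by 187 mm) begins 45 mm behind the grasp point.
Start: joints at [1.166, 0.264, 1.604, -0, 1.274, -0.037], TCP at [242.703, 629.852, 238.706] pointing down, gripper open.
Joint ranges: [-2.63, 2.63], [-0.94, 2.18], [0.31, 2.57], [-1.31, 4.45], [0, 2.66], [-2.55, 2.55]. Speed limits (rad/s): [2.57, 2.57, 3.14, 3.14, 3.14, 3.14].

### API

Orientations are given as a rotation vector (axis times angle).
In Python, from station import * gives the robot as it stands. Calls block until the motion is done:
- goto(position, orientation): joint-space move of the TCP to a pose.
- move_linear(position, attitude=None, feed=150): straight line of the TCP; attitude=None keeps the orientation; feed is the mean speed in mm/s.
- set_joints(angles): joint-space move.
- open_jaws() and close_gripper(): open the fingers fully, or close them until they stop; the grip force is fixed at half the most.
- wait(seconds).
- inverse_kinematics(position, orientation): joint angles nearest the present ones, or None.
- read_state(): the state.
- snapshot(name): name is "scene" or "top"; returns a dict with "img" (400x640x3 uint8, blue, green, red), "fx", "fy", "cx", "cy" (pixels), "k1" (the pictures are not rectified: a ray, as slopes to the right and down, at radius r is drawn at 1 + k1 r^2 times it, then the intrinsics apply), "xyz" and "attitude" of the camera in the world. Camera axes: x right, y up, looking along -z (the intrinsics and any distortion apply to the point x, -y, -z); pixel columns grow to the right and rows downward; lengths in mm; the calibration is good to about 2 mm. A picture is of the moment at which its call begins. There is no depth.
A pose or a line that the arm cannot do raises Unreachable and nothing moves.
- close_job(): hands the job in; it is judged then, once.
Trained networks look in a picture, given as the dict that the camera call returned (one of the last four; its "shot" number tells which), for a name from the list of things; names that differ only in an ending like _2 or _b are one class to them, and where a whole thing is asked for, a point or a joint stands for the part that bears it (a point fixed in the world has none). Each returns a list of dicts, best first, with "conf" (0 to 1); they miss things now and then, are a little off and sometimes report something else, mostly with a low value. They report only what shows in the picture. A call takes as long as a camera call. They do not tell look-alikes from the thing itself.
- trace(thing, picture): "region" (400x640 bool, what is visible of it).
- landmark_of(thing, picture): "centre" ([x, y, z] in mm, in the coordinates of the camera as it stood for that picture, good to about 4 mm: a listed point, or the origin of a listed thing).
The state is a dict: "t": time; "qpos": joint angles; "joint_vel": joint speeds; "effort": joint torques, N m; "eef_pos": TCP position; "tcp_rot": TCP orientation; "force": force on the tool from outside, world axes, zero at the start; "ft_torque": the same for the moment, N m; "finger_gap": finger opening in mm; "finger_force": force on a finger pad.
Only numpy, scipy, OpenCV 4.12 (cv2) and the standard library are available. Lean on these libraries where they do the work, as an engineer would, in place of code of your own. Each camera call takes 0.05 s, during which the arm holds its last target. There are 200 camera calls.

### The job

Make up the hose repair kit in the blue tray, every part fully home in its own foam insert: stand the brass ferrule over the white stub in its nest, the small steel ferrule in the smallest round nest, the brass coupling in the larger plain round nest and the tape measure in the rectangular nest, and lay the white thread tape over the tall white spindle. Leave the loose brass nut, the screwdriver and the red carton where they are.

Things in the scene. Friction and masses are not known exactly. Their poses are not given: they have to be found in the camera images.
- kit_tray: Blue metal tray, 186 (x) x 274 (y) x 24 mm high, fixed to the counter, with six square foam inserts in two rows of three, 88 mm apart, all turned as the tray; which insert lies in which bay varies. Foam tops and tray rim are level, 24 mm above the counter. The insert with two nuts is complete. Origin: centre of its underside.
- brass_ferrule: Crimp ferrule, a brass-coloured sleeve with a groove near its top, 38 mm across and 52 mm tall, standing on its open end; bore 24 mm. Origin: centre of its underside; z up along its axis. Grasp round the barrel, fingertips 16 mm or more above the underside: in its nest the lower 12 mm are below the foam's top.
- steel_ferrule: Crimp ferrule, a silver-grey steel sleeve with a groove near its top, 25 mm across and 34 mm tall, standing on its open end; bore 10 mm. Origin: centre of its underside; z up along its axis. Grasp round the barrel, fingertips 16 mm or more above the underside: in its nest the lower 12 mm are below the foam's top.
- coupling: Quick coupling, a solid brass-coloured turned part with a closed top and a hexagon below it, 34 mm across at its widest and 52 mm tall, standing upright. Origin: centre of its underside; z up along its axis. Grasp round it with the fingertips about 22 mm above the underside.
- tape_measure: Yellow tape measure with black front and a red button on top, standing upright: 36 (x) x 68 (y) mm, 66 mm tall. Origin: centre of its underside; z up. Grasp across its flat cheeks, along x, with the fingertips about 30 mm above the underside. Start yaw within 1.2 rad of 0.
- thread_tape: Flat roll of white thread-seal tape lying on the counter, 54 mm across, 13 mm thick, with a round hole of 26 mm. Origin: centre of its underside; z up. Grasp across the outside with the fingertips about 4 mm above the underside.
- ferrule_insert: Black foam insert, 87 x 87 mm, with a round conical nest, 42 mm across at its yellow floor, 54 mm at the mouth, 12 mm deep, for the brass ferrule. A white stub, 10 mm across and 10 mm high with a rounded top, stands on its middle and goes into the ferrule's bore. Origin: centre of the insert's underside, below the middle of its holder; foam top 21 mm and nest floor 9 mm above it.
- small_insert: Black foam insert, 87 x 87 mm, with a round conical nest, 29 mm across at its yellow floor, 41 mm at the mouth, 12 mm deep, for the small steel ferrule: the smallest of the three round nests, nothing in it. Origin: centre of the insert's underside, below the middle of its holder; foam top 21 mm and nest floor 9 mm above it.
- coupling_insert: Black foam insert, 87 x 87 mm, with a round conical nest, 38 mm across at its yellow floor, 50 mm at the mouth, 12 mm deep, for the brass coupling; nothing in it. Origin: centre of the insert's underside, below the middle of its holder; foam top 21 mm and nest floor 9 mm above it.
- measure_insert: Black foam insert, 87 x 87 mm, with a rectangular nest for the tape measure, 41 (x) x 73 (y) mm at its yellow floor, 49 x 81 mm at the mouth, 12 mm deep; the tape measure's long side lies along the insert's y, either way round. Origin: centre of the insert's underside, below the middle of its holder; foam top 21 mm and nest floor 9 mm above it.
- tape_insert: Flat black foam insert, 87 x 87 mm, without a recess, with a white spindle upright in its middle (15 mm across, 22 mm high, rounded top) inside a thin yellow ring of 57 mm: the roll of white tape lies on the foam, the spindle through its hole. Origin: centre of the insert's underside, below the spindle; foam top 21 mm above it.
- brass_nut: Bystander, not for the kit: loose brass-coloured hexagon nut, 24 mm across flats, 14 mm high, lying among the parts. Origin: centre of its underside.
- screwdriver: Bystander: screwdriver with a red handle, 181 mm long (its y), 27 mm wide, 23 mm high, lying along the counter's front edge. Origin: centre of its underside.
- red_box: Bystander: red and white carton, 50 x 60 mm and 90 mm tall, standing at the right. Origin: centre of its underside.
There are look-alikes about, which are no part of the job. Leave any black or purple look-alike of the brass_ferrule alone.

How it is judged:
By the outcome, as a careful person would: the job done as asked, in the order asked, and still so for the second after the job is handed in, with the robot touching nothing.
It also fails if it takes over 138 s, if anything falls off the work surface, if the arm or the gripper's body presses on something with over 40 N, if the wrist force passes 120 N, or if a joint passes its speed limit or range.

## Working session

There is one attempt and no reset: what is moved stays moved. The work goes in short steps, each a Python script; the robot and the scene stay as the last script left them, time stands still between calls to the robot, and variables do not carry over. Pictures are saved under pics/ and viewed, at most 14 in all, crops included, and the job is handed in when it is done.

```bash
ls; mkdir -p pics
cat > h.py <<'E'
from station import *
import numpy as np, cv2
from scipy.spatial.transform import Rotation as R
def pose(s): return np.array(s["xyz"],float), R.from_rotvec(s["attitude"]).as_matrix()
E
python3 - <<'E'
from h import *
S={n:snapshot(n) for n in("scene","top")}
for n,s in S.items():
    cv2.imwrite(f"pics/{n}0.png",s["img"]); print(n,{k:v for k,v in s.items() if k!="img"})
names="kit_tray brass_ferrule steel_ferrule coupling tape_measure thread_tape ferrule_insert small_insert coupling_insert measure_insert tape_insert brass_nut screwdriver red_box".split()
for n,s in S.items():
    p,M=pose(s)
    for t in names:
        for d in landmark_of(t,s)[:4]: print(n,t,round(d["conf"],2),(p+M@np.array(d["centre"])).round(0))
print(read_state())
E
```

```text
pics
scene {'fx': 411.9246570677729, 'fy': 411.9246570677729, 'cx': 319.5813252876821, 'cy': 198.82892416967763, 'k1': -0.013683390174256573, 'xyz': array([ -18.7686927 , -739.26030618,  762.29495274]), 'attitude': array([ 0.80159317, -0.29138472, -0.65569174]), 'shot': 1}
top {'fx': 395.3736600922948, 'fy': 395.3736600922948, 'cx': 321.40662700423087, 'cy': 200.03446914037556, 'k1': 0.027283490649328505, 'xyz': array([ 402.09585798, -113.68296714, 1205.70360264]), 'attitude': array([ 0.07084877, -0.08286191, -1.58603762]), 'shot': 2}
scene brass_ferrule 0.84 [471. -76.   2.]
scene brass_ferrule 0.72 [422.  -1.  -1.]
scene brass_ferrule 0.6 [646.  43.   1.]
scene steel_ferrule 0.7 [ 461. -309.    2.]
scene coupling 0.59 [ 565. -373.   -1.]
scene tape_measure 0.68 [ 471. -420.   -1.]
scene tape_measure 0.18 [ 550. -526.   -3.]
scene thread_tape 0.56 [ 447. -200.   -3.]
scene ferrule_insert 0.73 [548. 103.   5.]
scene ferrule_insert 0.3 [449. 104.   5.]
scene small_insert 0.63 [450. 100.   4.]
scene coupling_insert 0.78 [455. 280.   5.]
scene measure_insert 0.64 [546. 186.   1.]
scene 
[... 978 characters left out ...]
.56 [ 356. -158.    4.]
{'t': 1.5, 'qpos': array([ 1.16611870e+00,  2.63878062e-01,  1.60401220e+00,  3.65071850e-05,
        1.27370968e+00, -3.68739909e-02]), 'joint_vel': array([-0.00019971, -0.00067687, -0.0009119 , -0.00158082, -0.00100537,
        0.00114468]), 'effort': array([-6.83327016e-04, -5.02039504e+01, -3.57244778e+01,  7.28385849e-02,
        1.85469759e-02,  1.03562368e-05]), 'eef_pos': array([242.67639332, 629.85270739, 238.71391946]), 'tcp_rot': array([-5.74503540e-01, -3.08857994e+00, -8.41939083e-07]), 'force': array([-0.10960828,  0.20753715, -0.72102337]), 'ft_torque': array([-0.03169039,  0.01347848, -0.02128759]), 'finger_force': 0.0, 'finger_gap': 88.16119368599715}
```

View pics/scene0.png

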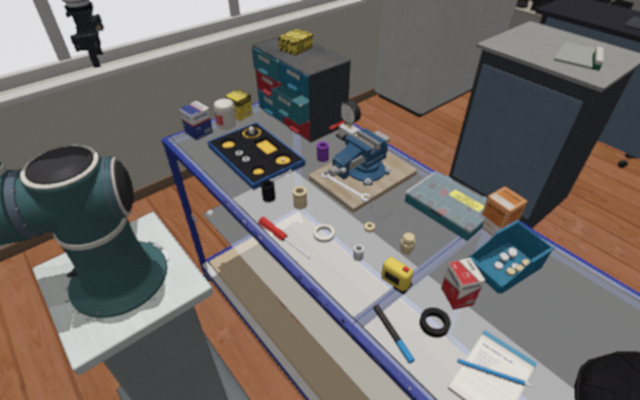

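View pics/top0.png

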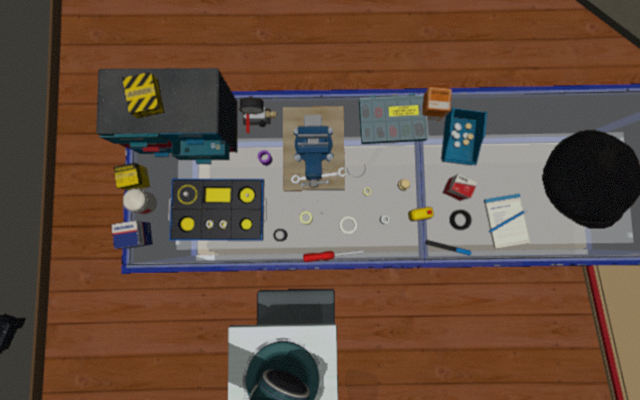

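The scene view shows the brass ferrule at (300,198), with a black look-alike at (268,190) and a purple one at (322,150). The steel ferrule is at (359,252), the coupling at (408,241), the measure at (397,274), and the roll at (324,232). In the top view the tray spans (172–264, 180–240). Next I'll fit the known outlines to the network masks in both views.

```bash
cat >> h.py <<'E'
from scipy.optimize import least_squares
def proj(P,s):
    p,M=pose(s); c=(np.asarray(P,float)-p)@M
    a=np.c_[c[:,0],-c[:,1]]/-c[:,2:3]
    a=a*(1+s["k1"]*(a**2).sum(1,keepdims=True))
    return a*[s["fx"],s["fy"]]+[s["cx"],s["cy"]]
def cyl(d,h):
    t=np.linspace(0,2*np.pi,40); return np.array([[d/2*np.cos(a),d/2*np.sin(a),z] for a in t for z in(0,h)])
def box(x,y,h,z0=0): return np.array([[i*x/2,j*y/2,z] for i in(-1,1) for j in(-1,1) for z in(z0,h)])
SH=dict(brass_ferrule=cyl(38,52),steel_ferrule=cyl(25,34),coupling=cyl(33,52),tape_measure=box(36,68,66),thread_tape=cyl(54,13))
for n in "ferrule small coupling measure tape".split(): SH[n+"_insert"]=box(87,87,21,21)
def hullmask(P,s,k=4):
    m=np.zeros((400*k,640*k),np.uint8); h=cv2.convexHull(((proj(P,s)+.5)*k).astype(np.float32))
    cv2.fillConvexPoly(m,h.astype(np.int32),255); return m
def centroid(P,s):
    m=cv2.moments(cv2.convexHull(proj(P,s).astype(np.float32))); return np.array([m["m10"],m["m01"]])/m["m00"]
def mask(t,s,near):
    """mask of t whose centroid is nearest the projected estimate"""
    c=proj([near],s)[0]; best=None
    for d in trace(t,s):
        m=d["region"]; 
        if m.sum()<8: continue
        m=cv2.morphologyEx(m.astype(np.uint8),cv2.MORPH_CLOSE,np.ones((3,3)))
        cs,_=cv2.findContours(m,cv2.RETR_EXTERNAL,cv2.CHAIN_APPROX_NONE); f=np.zeros_like(m); cv2.drawContours(f,cs,-1,1,-1)
        y,x=np.nonzero(f); g=np.array([x.mean(),y.mean()])
        if best is None or np.hypot(*(g-c))<best[0]: best=(np.hypot(*(g-c)),g,f,d["conf"])
    return best
def fit(t,near,S,yaw=0.,verbose=True):
    M={n:mask(t,s,near) for n,s in S.items()}; M={n:m for n,m in M.items() if m is not None and m[0]<15}
    rot=lambda a:np.c_[SH[t][:,:2]@np.array([[np.cos(a),np.sin(a)],[-np.sin(a),np.cos(a)]]),SH[t][:,2]]
    f=lambda v:np.concatenate([centroid(rot(yaw)+v,S[n])-m[1] for n,m in M.items()])
    r=least_squares(f,near)
    iou={}
    for n in M:
        h=cv2.resize(hullmask(rot(yaw)+r.x,S[n]),(640,400),interpolation=cv2.INTER_AREA)/255.
        iou[n]=round(np.minimum(h,M[n][2]).sum()/np.maximum(h,M[n][2]).sum(),3)
    if verbose: print(t,r.x.round(1),"res",np.round(r.fun,1),iou,"yaw",round(yaw,2),[round(m[3],2) for m in M.values()],flush=True)
    return r.x,iou,M
E
python3 - <<'E'
from h import *
S={n:snapshot(n) for n in("scene","top")}
near=dict(brass_ferrule=(470,-75,0),steel_ferrule=(457,-307,0),coupling=(564,-370,0),thread_tape=(444,-201,0),ferrule_insert=(545,104,3),small_insert=(451,103,3),coupling_insert=(452,279,3),measure_insert=(544,187,3),tape_insert=(545,279,3))
for t,n in near.items(): fit(t,np.array(n,float),S)
# tape measure yaw sweep on stored masks
best=None
p,i,M=fit("tape_measure",np.array([470,-418,0.]),S)
B=SH["tape_measure"]
for a in np.arange(-1.3,1.31,.05):
    RB=np.c_[B[:,:2]@np.array([[np.cos(a),np.sin(a)],[-np.sin(a),np.cos(a)]]),B[:,2]]
    r=least_squares(lambda v:np.concatenate([centroid(RB+v,S[n])-m[1] for n,m in M.items()]),p)
    q=[]
    for n in M:
        h=cv2.resize(hullmask(RB+r.x,S[n]),(640,400),interpolation=cv2.INTER_AREA)/255.; q.append(np.minimum(h,M[n][2]).sum()/np.maximum(h,M[n][2]).sum())
    if abs(round(a/.1)-a/.1)<.01 or sum(q)>1.6: print("yaw %.2f"%a,r.x.round(1),np.round(q,3))
I=S["top"]["img"]; J=S["scene"]["img"]
a=cv2.resize(I[170:250,160:290],None,fx=6,fy=6,interpolation=cv2.INTER_CUBIC); cv2.imwrite("pics/c1.png",a)
b=cv2.resize(J[115:195,200:330],None,fx=6,fy=6,interpolation=cv2.INTER_CUBIC); cv2.imwrite("pics/c2.png",b)
c=cv2.resize(I[165:245,330:450],None,fx=6,fy=6,interpolation=cv2.INTER_CUBIC); cv2.imwrite("pics/c3.png",c)
E
```

```text
brass_ferrule [459.8 -78.5   0. ] res [-1.2  2.4 -0.6 -1.5] {'scene': np.float64(0.697), 'top': np.float64(0.404)} yaw 0.0 [0.78, 0.61]
steel_ferrule [ 458.1 -311.9    0. ] res [ 0.4  1.  -0.3 -0.2] {'scene': np.float64(0.805), 'top': np.float64(0.19)} yaw 0.0 [0.74, 0.4]
coupling [ 562.4 -370.     0. ] res [-0. -0.] {'scene': np.float64(0.747)} yaw 0.0 [0.75]
thread_tape [ 443.8 -201.4    0. ] res [-0.4  0.6 -0.2 -1. ] {'scene': np.float64(0.843), 'top': np.float64(0.853)} yaw 0.0 [0.71, 0.61]
ferrule_insert [545. 104.   3.] res [ 0.9 -0.6 -1.1 -2.7] {'scene': np.float64(0.877), 'top': np.float64(0.775)} yaw 0.0 [0.94, 0.7]
small_insert [451. 103.   3.] res [ 0.2  0.3 -0.4 -0.1] {'scene': np.float64(0.931), 'top': np.float64(0.927)} yaw 0.0 [0.62, 0.93]
coupling_insert [454.1 279.    3. ] res [-0.6  0.7  0.2 -0.5] {'scene': np.float64(0.883), 'top': np.float64(0.927)} yaw 0.0 [0.56, 0.58]
measure_insert [542.4 188.9   3. ] res [-0.1  0.3 -0.  -1. ] {'scene': np.float64(0.885), 'top': np.float64(0.919)} yaw 0.0 [0.69, 0.88]
tape_insert [544.6 278.5   3. ] res [ 0.  -0.1 -0.4 -1.4] {'
[... 763 characters left out ...]
53 0.688]
yaw -0.10 [ 470.6 -417.9    0. ] [0.741 0.731]
yaw 0.00 [ 470.6 -417.9    0. ] [0.735 0.779]
yaw 0.10 [ 470.6 -417.9    0. ] [0.731 0.82 ]
yaw 0.20 [ 470.6 -417.9    0. ] [0.735 0.821]
yaw 0.30 [ 470.6 -417.9    0. ] [0.739 0.777]
yaw 0.40 [ 470.9 -417.4    0. ] [0.746 0.733]
yaw 0.50 [ 471.2 -417.8    0. ] [0.759 0.688]
yaw 0.60 [ 470.6 -417.9    0. ] [0.755 0.648]
yaw 0.70 [ 471.1 -417.6    0. ] [0.733 0.612]
yaw 0.80 [ 470.5 -417.5    0. ] [0.704 0.581]
yaw 0.90 [ 470.6 -417.9    0. ] [0.68  0.551]
yaw 1.00 [ 470.6 -417.9    0. ] [0.658 0.533]
yaw 1.10 [ 470.6 -417.8    0. ] [0.641 0.51 ]
yaw 1.20 [ 470.6 -417.9    0. ] [0.626 0.494]
yaw 1.30 [ 470.6 -417.9    0. ] [0.612 0.478]
```

View pics/c1.png

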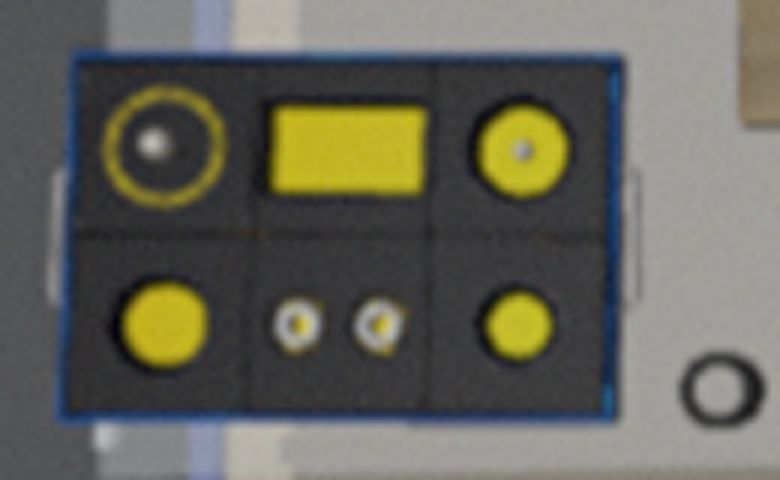

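View pics/c3.png

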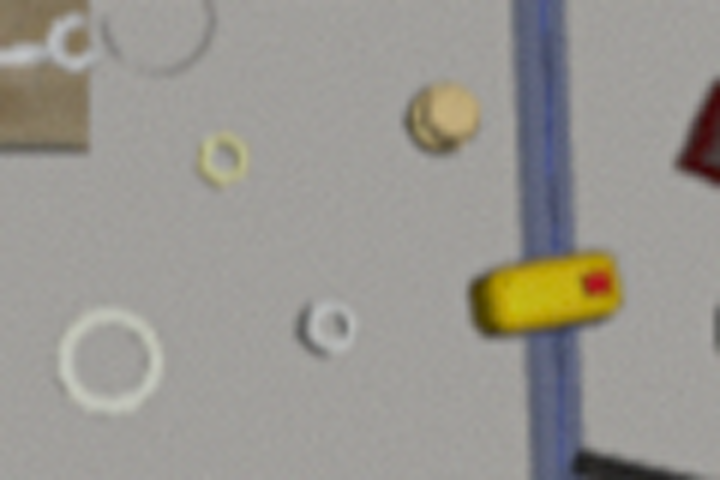

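```bash
python3 - <<'E'
s=open('h.py').read()
s=s.replace('''r=least_squares(f,near)''','''r=solve(f,near)''').replace("def hullmask","""def solve(f,near):
    near=np.asarray(near,float); r=least_squares(lambda w:f(w-100+near),np.full(3,100.),diff_step=.01); r.x=r.x-100+near; return r
def hullmask""",1)
open('h.py','w').write(s)
E
python3 - <<'E'
from h import *
S={n:snapshot(n) for n in("scene","top")}
near=dict(brass_ferrule=(470,-75,0),steel_ferrule=(457,-307,0),coupling=(564,-370,0),thread_tape=(444,-201,0),ferrule_insert=(545,104,3),small_insert=(451,103,3),coupling_insert=(452,279,3),measure_insert=(544,187,3),tape_insert=(545,279,3))
X={}
for t,n in near.items():
    x,i,M=fit(t,np.array(n,float),S)
    print("   areas",{k:(int(m[2].sum()),np.round(m[1],1)) for k,m in M.items()})
p,i,M=fit("tape_measure",np.array([470,-418,0.]),S)
B=SH["tape_measure"]
for a in np.arange(-1.3,1.31,.1):
    RB=np.c_[B[:,:2]@np.array([[np.cos(a),np.sin(a)],[-np.sin(a),np.cos(a)]]),B[:,2]]
    r=solve(lambda v:np.concatenate([centroid(RB+v,S[n])-m[1] for n,m in M.items()]),p)
    q=[]
    for n in M:
        h=cv2.resize(hullmask(RB+r.x,S[n]),(640,400),interpolation=cv2.INTER_AREA)/255.; q.append(np.minimum(h,M[n][2]).sum()/np.maximum(h,M[n][2]).sum())
    print("yaw %.2f"%a,r.x.round(1),np.round(q,3))
E
```

```text
brass_ferrule [459.8 -79.4   8. ] res [-1.2  0.1  0.7 -1.1] {'scene': np.float64(0.825), 'top': np.float64(0.264)} yaw 0.0 [0.76, 0.55]
   areas {'scene': (313, array([299.2, 197.1])), 'top': (42, array([306. , 220.4]))}
steel_ferrule [ 458.6 -307.     0.5] res [-1.3  0.2  1.  -1.3] {'scene': np.float64(0.696), 'top': np.float64(0.122)} yaw 0.0 [0.68, 0.5]
   areas {'scene': (130, array([358.3, 251.7])), 'top': (9, array([381.8, 220.1]))}
coupling [ 5.634e+02 -3.686e+02  2.000e-01] res [-0.  0.] {'scene': np.float64(0.783)} yaw 0.0 [0.67]
   areas {'scene': (261, array([407. , 242.9]))}
thread_tape [ 444.3 -200.3    0.7] res [ 0. -0.] {'scene': np.float64(0.859)} yaw 0.0 [0.7]
   areas {'scene': (300, array([323.1, 232.6]))}
ferrule_insert [536.4  99.3   5.3] res [-0.3  0.   0.2 -0.3] {'scene': np.float64(0.926), 'top': np.float64(0.947)} yaw 0.0 [0.92, 0.93]
   areas {'scene': (496, array([282.2, 158. ])), 'top': (833, array([246.6, 195.3]))}
small_insert [448.9 101.5   6.7] res [ 0. -0. -0.  0.] {'scene': np.float64(0.913), 'top': np.float64(0.928)} yaw 0.0 [0.84, 0.89]
   areas {'
[... 1432 characters left out ...]
73 0.634]
yaw -0.10 [ 471.2 -417.    -2.8] [0.767 0.663]
yaw 0.00 [ 471.2 -417.1   -2.8] [0.761 0.701]
yaw 0.10 [ 471.2 -417.2   -2.9] [0.755 0.733]
yaw 0.20 [ 471.3 -417.2   -3.1] [0.76  0.745]
yaw 0.30 [ 471.7 -417.2   -3.5] [0.767 0.725]
yaw 0.40 [ 471.7 -417.3   -3.5] [0.774 0.69 ]
yaw 0.50 [ 471.8 -417.4   -3.5] [0.774 0.65 ]
yaw 0.60 [ 471.4 -417.    -3.1] [0.765 0.608]
yaw 0.70 [ 471.1 -416.9   -3. ] [0.743 0.574]
yaw 0.80 [ 471.1 -417.    -3. ] [0.713 0.547]
yaw 0.90 [ 471.1 -417.1   -3. ] [0.687 0.526]
yaw 1.00 [ 471.2 -417.2   -3. ] [0.664 0.503]
yaw 1.10 [ 471.2 -417.3   -3. ] [0.646 0.488]
yaw 1.20 [ 471.2 -417.4   -3. ] [0.632 0.472]
yaw 1.30 [ 471.2 -417.5   -2.9] [0.617 0.458]
```

The tray crop shows these bays: spindle at (187,194), rectangle at (217,195), stub nest at (247,195), larger plain nest at (187,224), nuts at (215,224), and smallest nest at (246,224). That matches the networks. The top masks for the small parts are poor, so I'll measure those by colour segmentation and average the landmarks.

Run:
```python
from h import *
acc={}
for k in range(4):
    S={n:snapshot(n) for n in("scene","top")}
    for t in "brass_ferrule steel_ferrule coupling tape_measure thread_tape".split():
        for n,s in S.items():
            p,M=pose(s)
            for d in landmark_of(t,s):
                w=p+M@np.array(d["centre"])
                if t=="brass_ferrule" and np.hypot(*(w[:2]-[470,-75]))>25: continue
                acc.setdefault((t,n),[]).append(w); break
for k,v in acc.items(): print(k,len(v),np.mean(v,0).round(1),np.std(v,0).round(1))
I=S["top"]["img"];J=S["scene"]["img"]
def ray(uv,s,z):
    p,M=pose(s); f=lambda v:(proj([[v[0],v[1],z]],s)[0]-uv)
    return least_squares(f,[470,-100]).x
for n,uv,z in(("coupling",(404.1,183.3),52),("steel",(384.4,218.9),34),("tape",(347.9,224.6),13),("measure",(422,212.4),66)): print(n,ray(uv,S["top"],z).round(1))
a=cv2.resize(I[200:240,270:330],None,fx=6.5,fy=6.5,interpolation=cv2.INTER_CUBIC)
b=cv2.resize(J[175:215,255:315],None,fx=6.5,fy=6.5,interpolation=cv2.INTER_CUBIC)
c=cv2.resize(J[225:265,345:405],None,fx=6.5,fy=6.5,interpolation=cv2.INTER_CUBIC); d=cv2.resize(J[250:290,375:435],None,fx=6.5,fy=6.5,interpolation=cv2.INTER_CUBIC)
cv2.imwrite("pics/c4.png",np.vstack([np.hstack([a,b]),np.hstack([c,d])]))
```

```text
('brass_ferrule', 'scene') 4 [468.3 -76.9   1.5] [1.6 1.5 1.4]
('brass_ferrule', 'top') 4 [ 4.658e+02 -7.760e+01 -1.000e-01] [0.7 1.1 1.4]
('steel_ferrule', 'scene') 4 [ 4.607e+02 -3.091e+02  3.000e-01] [1.  0.8 0.9]
('steel_ferrule', 'top') 4 [ 4.586e+02 -2.507e+02  4.000e-01] [  5.1 101.1   1.1]
('coupling', 'scene') 3 [ 563.7 -371.9   -0.8] [1.6 1.2 2. ]
('tape_measure', 'scene') 4 [ 472.9 -417.7   -0.6] [0.6 0.9 1.7]
('tape_measure', 'top') 4 [ 472.7 -416.1    1.2] [1.2 1.6 0.3]
('thread_tape', 'scene') 4 [ 446.6 -200.    -3. ] [1.3 0.6 1.4]
('thread_tape', 'top') 4 [466.8 -80.6   0.5] [ 43.1 209.1   0.3]
('coupling', 'top') 3 [ 562.2 -368.8    1.1] [0.9 0.7 1.5]
coupling [ 560.6 -367.8]
steel [ 457.6 -309.4]
tape [ 443.2 -202.4]
measure [ 473.1 -413.2]
```

View pics/c4.png

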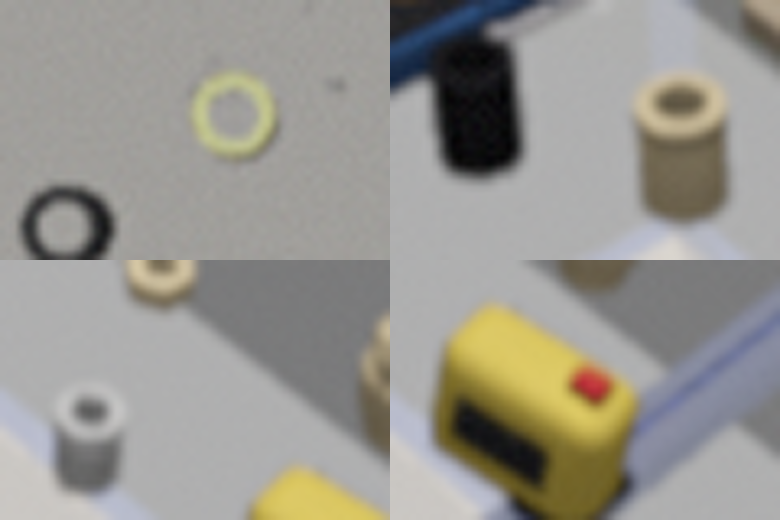

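The crop shows the brass ferrule's rim centred at about (305.6,217.1) in top and (299.4,190.6) in scene. The steel rim is at (358.6,247.7) in scene. I'll triangulate these.

Run:
```python
from h import *
S={n:snapshot(n) for n in("scene","top")}
T=S["top"];C=S["scene"]
def tri(a,b,z): 
    r=solve(lambda v:np.r_[proj([v],T)[0]-a,proj([v],C)[0]-b],[470,-200,z]); return r.x.round(1),r.fun.round(1)
print("brass rim",tri((305.6,217.1),(299.4,190.6),52))
print("steel rim",tri((384.4,218.9),(358.6,247.7),34))
# yellow measure yaw, thread tape ellipse by colour
def cc(m,c,r=40):
    n,l,st,ce=cv2.connectedComponentsWithStats(m.astype(np.uint8)); i=min((i for i in range(1,n) if st[i,4]>15),key=lambda i:np.hypot(*(ce[i]-c))); return l==i,ce[i],st[i,4]
M={}
for n,s,c in(("top",T,(422,212)),("scene",C,(397,272))):
    h=cv2.cvtColor(s["img"],cv2.COLOR_BGR2HSV); m=(h[...,1]>120)&((h[...,0]<35))
    m=cv2.morphologyEx(m.astype(np.uint8),cv2.MORPH_CLOSE,np.ones((7,7)))
    M[n]=cc(m,c); print(n,M[n][1:])
B=SH["tape_measure"]; best=[]
for a in np.arange(-.3,.61,.05):
    RB=np.c_[B[:,:2]@np.array([[np.cos(a),np.sin(a)],[-np.sin(a),np.cos(a)]]),B[:,2]]
    r=solve(lambda v:np.concatenate([centroid(RB+v,S[n])-m[1] for n,m in M.items()]),[472,-416,0])
    q=[]
    for n in M:
        h=cv2.resize(hullmask(RB+r.x,S[n]),(640,400),interpolation=cv2.INTER_AREA)/255.; q.append(np.minimum(h,M[n][0]).sum()/np.maximum(h,M[n][0]).sum())
    print("yaw %.2f"%a,r.x.round(1),np.round(q,3))
ys,xs=np.nonzero(M["top"][0]); print(cv2.minAreaRect(np.c_[xs,ys].astype(np.float32)))
for n,s,c in(("top",T,(348,224.6)),("scene",C,(324,232))):
    m,ce,ar=cc(s["img"].min(2)>195,c); cs,_=cv2.findContours(m.astype(np.uint8),0,1); print(n,"tape",ce,ar,cv2.fitEllipse(max(cs,key=len))[:2]); M[n]=ce
# roll at half thickness
print("tape",tri(M["top"],M["scene"],10))
print("coupling top from scene landmark; red button etc skipped")
```

```text
brass rim (array([466.3, -76.8,  52. ]), array([ 0.1, -0.2, -0.2,  0. ]))
steel rim (array([ 458.5, -310. ,   35.2]), array([ 0.3, -0.3, -0.3,  0. ]))
top (array([420.87351779, 213.45454545]), np.int32(253))
scene (array([396.89055472, 273.94602699]), np.int32(667))
yaw -0.30 [ 472.  -417.3   -0.9] [0.565 0.639]
yaw -0.25 [ 471.9 -417.3   -0.9] [0.581 0.634]
yaw -0.20 [ 471.9 -417.4   -1. ] [0.591 0.621]
yaw -0.15 [ 471.9 -417.4   -1. ] [0.608 0.62 ]
yaw -0.10 [ 471.9 -417.4   -1. ] [0.62  0.616]
yaw -0.05 [ 471.9 -417.5   -1.1] [0.644 0.611]
yaw -0.00 [ 471.9 -417.5   -1.1] [0.652 0.607]
yaw 0.05 [ 471.9 -417.6   -1.1] [0.661 0.61 ]
yaw 0.10 [ 471.9 -417.6   -1.1] [0.669 0.608]
yaw 0.15 [ 471.9 -417.7   -1.1] [0.68  0.611]
yaw 0.20 [ 472.  -417.7   -1.3] [0.687 0.611]
yaw 0.25 [ 472.3 -417.6   -1.6] [0.688 0.613]
yaw 0.30 [ 472.5 -417.6   -1.8] [0.684 0.613]
yaw 0.35 [ 472.5 -417.7   -1.8] [0.669 0.62 ]
yaw 0.40 [ 472.5 -417.7   -1.8] [0.648 0.624]
yaw 0.45 [ 472.5 -417.8   -1.7] [0.634 0.634]
yaw 0.50 [ 472.5 -417.8   -1.7] [0.612 0.639]
yaw 0.55 [ 472.3 -417.7   -1.6] [0.598 0.641]
yaw 0.60 [ 472.1 -417.5   -1.4] [0.579 0.639]
((420.6153869628906, 213.57693481445312), (11.178619384765625, 24.122283935546875), 78.69007110595703)Traceback (most recent call last):
  File "<stdin>", line 26, in <module>
  File "<stdin>", line 10, in cc
ValueError: min() iterable argument is empty
```

View pics/c2.png

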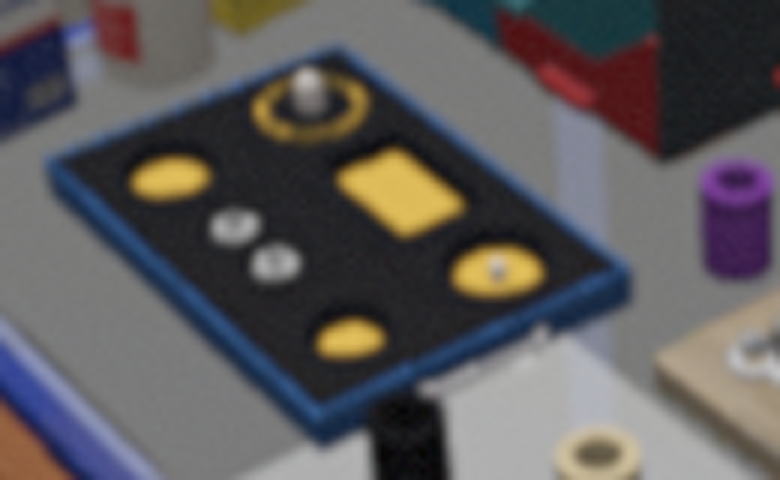

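```bash
cat >> h.py <<'E'
def down(phi):
    c,s=np.cos(phi),np.sin(phi); return R.from_matrix(np.array([[-s,c,0],[c,s,0],[0,0,-1.]]).T).as_rotvec()
def ori(pos,phi):
    """tool down, closing along phi (mod pi), the branch with least wrist travel"""
    q0=np.array(read_state()["qpos"]); c=[]
    for k in(-1,0,1,2):
        q=inverse_kinematics(list(pos),list(down(phi+k*np.pi)))
        if q is not None: c.append((abs(q[5]),tuple(np.round(q,2)),phi+k*np.pi))
    c.sort(); return down(c[0][2])
def pick(x,y,z,phi,up=220):
    o=ori((x,y,z),phi); goto([x,y,up],o); move_linear([x,y,z+60],feed=300); move_linear([x,y,z],feed=120)
    close_gripper(); s=read_state(); print("gap",round(s["finger_gap"],1),"F",round(s["finger_force"],1))
    move_linear([x,y,z+25],feed=100); move_linear([x,y,up],feed=300); s=read_state(); print("up gap",round(s["finger_gap"],1),"force",s["force"].round(1),"t",s["t"])
def place(x,y,z,phi,up=220,rel=True):
    o=ori((x,y,z),phi); goto([x,y,up],o); move_linear([x,y,z+30],feed=250); move_linear([x,y,z+1],feed=50)
    s=read_state(); print("at",s["eef_pos"].round(1),"force",s["force"].round(1),"gap",round(s["finger_gap"],1))
    if rel: release(x,y,up)
def release(x,y,up=220):
    open_jaws(); move_linear([x,y,up],feed=250); print("t",read_state()["t"])
# insert lattice fitted to the five measured inserts
L=np.array([[1,-1],[-1,-1],[-1,1],[1,0],[1,1]],float)
P=np.array([[536.4,99.3],[448.9,101.5],[453.1,278],[538.8,188.2],[540.3,276.7]])
def lat(v): return np.array([[v[0]+np.cos(v[2])*44*a-np.sin(v[2])*88*b, v[1]+np.sin(v[2])*44*a+np.cos(v[2])*88*b] for a,b in L])
_r=least_squares(lambda v:(lat(v)-P).ravel(),[497,190,0]); YAW=_r.x[2]
INS=dict(zip("ferrule small coupling measure tape".split(),lat(_r.x)))
E
python3 - <<'E'
from h import *
print(_r.x,_r.fun.round(1)); print(INS)
C=snapshot("scene")
for uv in((317,137),(262,104),(258,100)):
    print(uv,[least_squares(lambda v:proj([[v[0],v[1],z]],C)[0]-uv,[600,200]).x.round(0) for z in(0,)])
q0=read_state()["qpos"]
for p,ph in(((466,-77,18),np.pi/4),((*INS["tape"],28),-np.pi/4),((*INS["measure"],42),YAW),((472,-417,30),.2),((562,-369,22),np.pi/2)):
    print(p,[None if (q:=inverse_kinematics(list(p),list(down(ph+k*np.pi)))) is None else np.round(q,2) for k in(0,1)])
E
```

```text
Traceback (most recent call last):
NameError: name '_r' is not defined
```

The crop confirms the bays, and the cabinet's near bottom corner is at about (310,141).

```bash
sed -i 's/_r\b/LR/g' h.py
python3 - <<'E'
from h import *
print(LR.x,LR.fun.round(1)); print(INS)
C=snapshot("scene")
for uv in((310,141.3),(283,119),(295.6,131.5)):
    print(uv,[least_squares(lambda v:proj([[v[0],v[1],z]],C)[0]-uv,[600,200]).x.round(0) for z in(0,25)])
q0=read_state()["qpos"]
for p,ph in(((466,-77,18),np.pi/4),((*INS["tape"],28),-np.pi/4),((*INS["measure"],42),YAW),((472,-417,30),.2),((562,-369,22),np.pi/2)):
    print(p,[None if (q:=inverse_kinematics(list(p),list(down(ph+k*np.pi)))) is None else np.round(q,2) for k in(0,1)])
E
```

```text
[ 4.94702139e+02  1.88934017e+02 -2.20491615e-02] [ 0.4  0.7 -0.1  0.4 -0.4 -0.1 -0.1 -0.2  0.3 -0.8]
{'ferrule': array([536.75127483,  99.98532282]), 'small': array([448.77266525, 101.92549182]), 'coupling': array([452.65300325, 277.88271099]), 'measure': array([538.69144383, 187.9639324 ]), 'tape': array([540.63161283, 275.94254199])}
(310, 141.3) [array([680., 143.]), array([657., 114.])]
(283, 119) [array([694., 312.]), array([671., 278.])]
(295.6, 131.5) [array([679., 220.]), array([657., 189.])]
(466, -77, 18) [array([-0.22,  0.14,  2.21, -0.  ,  0.79, -1.  ]), array([-0.22,  0.14,  2.21, -0.  ,  0.79,  2.14])]
(np.float64(540.6316128333862), np.float64(275.9425419853088), 28) [array([ 0.43,  0.35,  1.92, -0.  ,  0.87,  1.22]), array([ 0.43,  0.35,  1.92, -0.  ,  0.87, -1.93])]
(np.float64(538.691443833413), np.float64(187.96393240177684), 42) [array([ 0.29,  0.27,  2.  , -0.  ,  0.88,  0.31]), None]
(472, -417, 30) [array([-0.76,  0.38,  1.87, -0.  ,  0.89, -0.96]), array([-0.76,  0.38,  1.87, -0.  ,  0.89,  2.18])]
(562, -369, 22) [array([-0.62,  0.46,  1.78,  0.  ,  0.91, -2.19]), array([-0.62,  0.46,  1.78, -0.  ,  0.91,  0.95])]
```

Run:
```python
from h import *
pick(466.3,-76.8,19,np.pi/2)
place(*INS["ferrule"],31,np.pi/4)
pick(458.5,-309.7,18,np.pi/4)
s=snapshot("top"); cv2.imwrite("pics/t1.png",cv2.resize(s["img"][165:245,160:290],None,fx=6,fy=6,interpolation=cv2.INTER_CUBIC))
```

```text
gap 37.1 F 30.0
up gap 36.6 force [-0.1 -0.  -1.2] t 12.1
at [537.1 100.2  32. ] force [ 2.2  2.3 -2.3] gap 36.9
t 17.1333
gap 24.0 F 30.0
up gap 23.9 force [-0.7 -0.  -1.7] t 22.0833
```

View pics/t1.png

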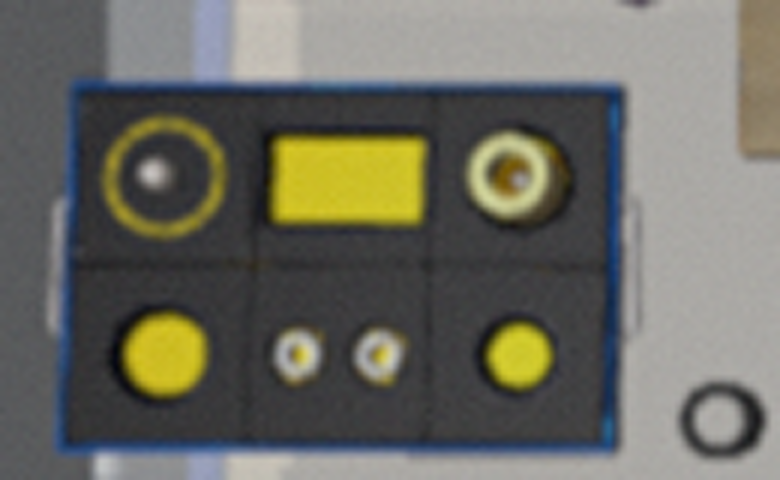

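The brass ferrule is over the stub in the right nest, with its rim centred at about (244.4,193.9) and the stub showing in the bore. I'll check seating against the projection and carry on.

Run:
```python
from h import *
s=snapshot("top"); print(proj([[*INS["ferrule"],z] for z in(64,70)],s).round(1))
place(*INS["small"],30,np.pi/4)
pick(562.3,-369,22,np.pi/2)
place(*INS["coupling"],34,np.pi/4)
pick(472,-417.3,30,.2)
S={n:snapshot(n) for n in("scene","top")}
a=cv2.resize(S["top"]["img"][165:245,160:290],None,fx=5,fy=5,interpolation=cv2.INTER_CUBIC);b=cv2.resize(S["scene"]["img"][115:155+20,200:330],None,fx=5,fy=5,interpolation=cv2.INTER_CUBIC)[:190]
b=cv2.resize(S["scene"]["img"][110:190,200:330],None,fx=6,fy=6,interpolation=cv2.INTER_CUBIC)
cv2.imwrite("pics/t2.png",a);cv2.imwrite("pics/s2.png",b)
```

```text
[[244.3 193.4]
 [243.9 193.2]]
at [448.8 102.   30.9] force [ 0.5  1.  -1.7] gap 23.7
t 27.175
gap 32.5 F 30.0
up gap 32.2 force [ 0.8 -0.4 -2.4] t 32.2083
at [452.6 277.9  34.8] force [-0.7 -0.4 -1.4] gap 32.3
t 37.875
gap 33.7 F 29.7
up gap 33.6 force [-0.8  0.8 -3.3] t 43.5333
```

View pics/t2.png

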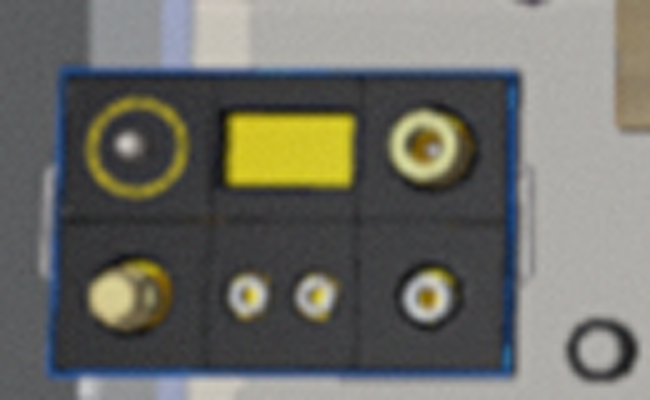

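View pics/s2.png

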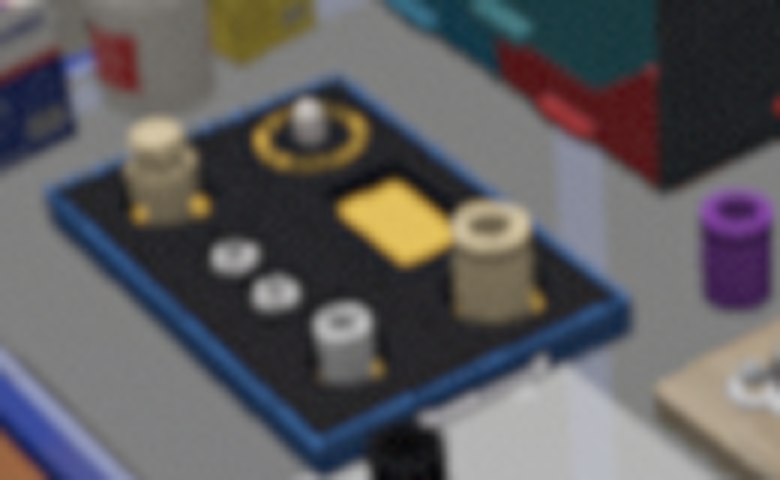

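The coupling (top view 128,297), steel ferrule (428,297) and brass ferrule (427,148) all stand upright, sunk in their nests with the rim of the floor showing evenly. Next come the measure and the roll.

Run:
```python
from h import *
place(*INS["measure"],42,YAW)
pick(444,-201.3,4,np.pi/2)
S={n:snapshot(n) for n in("scene","top")}
a=cv2.resize(S["top"]["img"][165:245,160:290],None,fx=5,fy=5,interpolation=cv2.INTER_CUBIC)
b=cv2.resize(S["scene"]["img"][110:190,200:330],None,fx=5,fy=5,interpolation=cv2.INTER_CUBIC)
cv2.imwrite("pics/m.png",cv2.resize(np.vstack([a,b]),None,fx=.75,fy=.75))
```

```text
at [539.  188.   42.9] force [ 1.5 -0.  -3.5] gap 33.6
t 49.0583
gap 52.8 F 30.0
up gap 52.5 force [ 0.1  0.  -0.2] t 53.675
```

View pics/m.png

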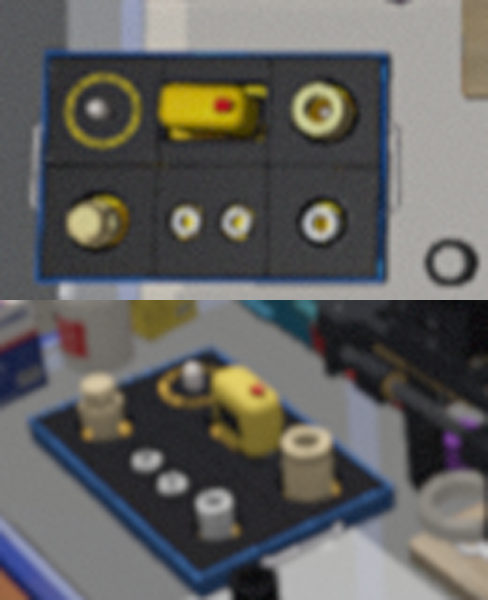

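The measure is in its nest but looks slightly turned relative to it, so I'll check it after the roll. The roll is lowered in force-checked steps.

Run:
```python
from h import *
x,y=INS["tape"]; o=ori((x,y,29),-np.pi/4)
goto([x,y,220],o); move_linear([x,y,60],feed=250); f0=read_state()["force"]
ok=True
for z in(52,46,42,38,34,31,29.5):
    move_linear([x,y,z],feed=50); f=read_state()["force"]-f0; print(z,f.round(1))
    if abs(f[2])>12: ok=False; break
if ok:
    release(x,y); goto([440,-100,260],down(np.pi/2+np.pi))
    S={n:snapshot(n) for n in("scene","top")}
    a=cv2.resize(S["top"]["img"][170:240,165:275],None,fx=7,fy=7,interpolation=cv2.INTER_CUBIC)
    cv2.imwrite("pics/f.png",a)
    b=cv2.resize(S["scene"]["img"][110:190,205:315],None,fx=7,fy=7,interpolation=cv2.INTER_CUBIC); cv2.imwrite("pics/g.png",b)
print(read_state()["t"])
```

```text
52 [1.2 0.9 1.1]
46 [ 1.  -0.1  0.7]
42 [ 0.9 -0.5  0.9]
38 [ 0.6 -0.3  0. ]
34 [ 0.9 -0.9  0.2]
31 [ 0.6 -0.6  1.4]
29.5 [ 0.4  0.6 -0.1]
t 59.75
61.3
```

View pics/f.png

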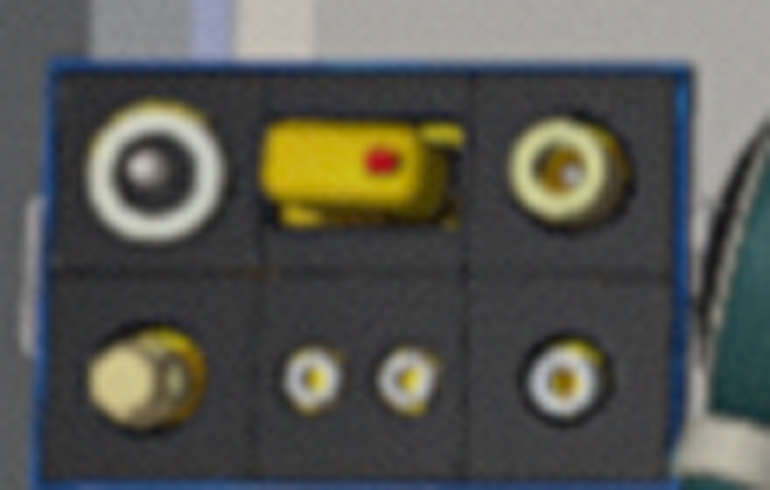

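View pics/g.png

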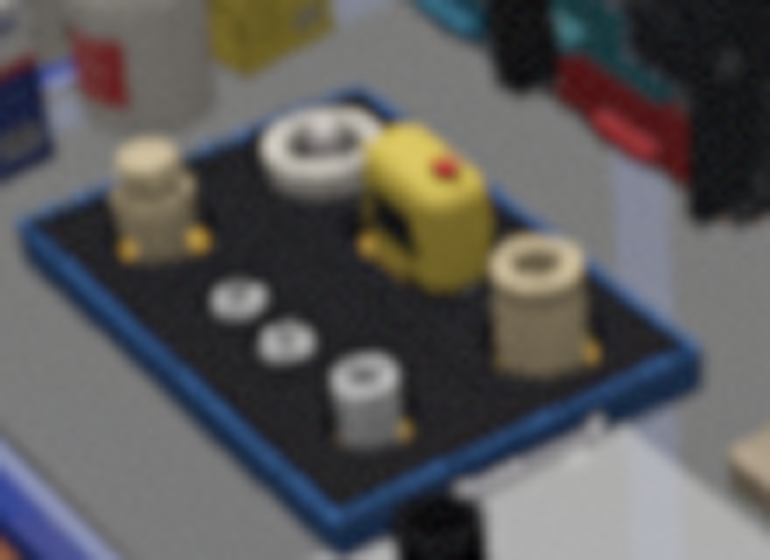

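The roll lies flat with the spindle through its hole (top crop 155,172). The measure's top edges (265–410, 122–203) run parallel to the tray. I'll check its depth by triangulating the red button before and after.

Run:
```python
from h import *
S={n:snapshot(n) for n in("scene","top")}
def red(img,c,r=12):
    f=img.astype(float); w=np.clip(f[...,2]-1.6*f[...,1]-20,0,None); y,x=np.mgrid[:400,:640]
    w*=np.hypot(x-c[0],y-c[1])<r; return np.array([(w*x).sum(),(w*y).sum()])/w.sum()
def tri(a,b): 
    r=solve(lambda v:np.r_[proj([v],S["top"])[0]-a,proj([v],S["scene"])[0]-b],[500,0,70]); return r.x.round(1),r.fun.round(1)
print("before",tri(red(cv2.imread("pics/top0.png"),(429,212),7),red(cv2.imread("pics/scene0.png"),(405.5,269),6)))
print("after",tri(red(S["top"]["img"],(219,193),7),red(S["scene"]["img"],(268.6,134),6)))
p,i,M=fit("tape_measure",np.array([*INS["measure"],12.]),S,yaw=YAW)
fit("thread_tape",np.array([*INS["tape"],24.]),S); fit("brass_ferrule",np.array([*INS["ferrule"],12.]),S); fit("coupling",np.array([*INS["coupling"],12.]),S); fit("steel_ferrule",np.array([*INS["small"],12.]),S)
```

```text
before (array([ 475. , -434.5,   64.4]), array([ 0.1, -0.1, -0.1,  0. ]))
after (array([539.4, 169.9,  74.7]), array([ 0.1, -0.2, -0.2,  0. ]))
tape_measure [537.1 183.6  14.3] res [ 0. -0. -0.  0.] {'scene': np.float64(0.605), 'top': np.float64(0.766)} yaw -0.02 [0.61, 0.62]
thread_tape [539.4 275.2  23.2] res [ 0.5 -0.  -0.2  0.4] {'scene': np.float64(0.6), 'top': np.float64(0.903)} yaw 0.0 [0.61, 0.66]
brass_ferrule [534.2  98.8  18.4] res [-0.2  0.   0.1 -0.1] {'scene': np.float64(0.885), 'top': np.float64(0.933)} yaw 0.0 [0.73, 0.45]
coupling [451.7 276.7  15.3] res [-0.2  0.   0.1 -0.2] {'scene': np.float64(0.758), 'top': np.float64(0.862)} yaw 0.0 [0.56, 0.55]
steel_ferrule [447.7  99.4  19.4] res [-0.3  0.   0.1 -0.2] {'scene': np.float64(0.769), 'top': np.float64(0.874)} yaw 0.0 [0.54, 0.61]
```

Run:
```python
from h import *
S={n:snapshot(n) for n in("scene","top")}
def tri(a,b): 
    r=solve(lambda v:np.r_[proj([v],S["top"])[0]-a,proj([v],S["scene"])[0]-b],[500,0,70]); return r.x.round(1),r.fun.round(1)
print(tri((244.3,194.0),(281.2,147.0)),tri((245.3,224.0),(256.7,163.3)))
for n,z in(("ferrule",52+12),("small",34+12)): print(proj([[*INS[n],z+d] for d in(0,6)],S["scene"]).round(1))
```

```text
(array([535.6,  99.1,  65.7]), array([ 0.2, -0.3, -0.3,  0. ])) (array([449. ,  99.7,  47.8]), array([ 0. , -0.1, -0.1,  0. ]))
[[281.1 147.2]
 [280.9 145.5]]
[[256.2 163.5]
 [256.  161.8]]
```

Measured rim heights of 65.7 and 47.8 mm match the 64 and 46 mm expected, within calibration, so everything is home.

```bash
python3 -c "
from station import *
print(close_job())"
```

```text
the job is handed in; nothing more can be done
None
```

The job is handed in: all five parts are in their own inserts in the order asked and check as fully home in the camera measurements, and the nut, screwdriver, carton and look-alikes were not handled.

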